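# Load the welding nest and index it to the torch

### The job

Load the nest on the slide: set the solid body, then the ring spacer, then the bossed top disc flat on one another between the four posts. Then pull up the black knob of the lock plunger, slide the carriage one hole along to the end where the torch stands, and let the pin go fully home in that hole. Finish while still gripping the knob firmly, pin fully home - do not let go of it - with the stack still seated and the other tools left where they lie.

Things in the scene. Friction and masses are not known exactly. Their poses are not given: they have to be found in the camera images.
- rail: fixed base of the slide: two parallel aluminium tubes 30 mm wide, 310 mm long, tops 30 mm above the bench. Origin on the bench, midway along it, under the nest's start. y runs along the tubes (slide direction), x away from the robot (yaw up to 0.2 rad). Far tube, centred at x = +100 mm, has square lock holes 14 mm wide at y = -90, 0, +90 mm; near tube centred at x = -30 mm.
- carriage (a joint): position of the sliding steel carriage along the rail's y, m: starts locked at 0 in the middle hole; other holes at -0.09 and +0.09; end stops at +-0.105. Plate from x = -52 to +123 mm, 90 mm wide in y, top 43 mm above the bench. Pin out, it slides with about 2 N and stays where left; a pin in its hole has 1.5 mm play each way.
- nest (a point): nest on the carriage, moves with it: four upright round-topped steel posts, 8 mm diameter, 40 mm tall, at x, y = +-21.6 mm: a 50 mm round part fits between them with 1.5 mm play all round; the 35 mm gaps between posts let fingers through along the nest's x or y. Origin: centre of the posts on the plate's top (43 mm above the bench), axes as the rail's.
- plunger (a joint): lift of the spring lock pin, m: 0 = fully home in a hole, 0.020 = pulled up to its stop. Clear of the tube above 0.014 (let down between holes it rests on the tube at 0.014; over a hole it drops in by itself). The spring pulls it down with 5 N when home, 9 N at the stop.
- lock_knob: black round ribbed knob on the plunger, 26 mm diameter, 24 mm tall, vertical, at the carriage's far side, 100 mm from the nest along the rail's +x. Origin: centre of its top face, 83 mm above the bench with the pin home; its underside is then 4 mm above a 30 mm wide steel collar. Rises with joint plunger, travels with the carriage.
- torch_tip (a point): tip of the welding torch fixed in a low stand (black handle, brass neck, white nozzle; up to 105 mm tall) on the near side of the slide, 90 mm along the rail's +y or -y from the middle: the sign of its y in the rail's frame tells to which hole the carriage must go.
- hub_body: the part called the body, a plain solid steel puck, 50 mm diameter, 20 mm tall, about 0.28 kg, lying flat on the bench to the right. Origin: centre of its underside, z up.
- spacer: the spacer: flat steel ring, 50 mm outside, 28 mm hole, 10 mm thick, lying flat on the bench to the right. Origin: centre of its underside, z up.
- top_disc: the top disc: solid steel disc 50 mm diameter, 8 mm thick, with a boss of 18 mm diameter and 10 mm height in the middle of its top side, lying boss up on the bench to the right. Origin: centre of its underside, z up.
- tin: closed bare metal tin, 56 mm diameter, 60 mm tall, standing on the near side of the slide at the end where the torch is not. Not part of the job.
- flux_jar: small grey jar with white lid, 42 mm diameter, 45 mm tall, beyond the loose parts. Not part of the job.
- screwdriver: screwdriver with black handle, 200 mm, lying on the bench. Not part of the job.
- wrench: steel wrench, 180 mm, lying on the bench. Not part of the job.
- hammer: small hammer with wooden handle, 260 mm, lying on the bench. Not part of the job.
- square: steel engineer's square, lying on the bench. Not part of the job.
- brush: hand brush, 200 mm, lying on the bench. Not part of the job.
Things that resemble listed ones, but are neither listed nor needed, are in the scene too. Leave any brown look-alike of the hub_body alone.

How it is judged:
On the way, in this order (a step that is already met when the one before it is completed fails the run):
1. the body stands flat on the plate between the four posts, released (horizontal distance between hub_body and nest below 0.004 m and z of hub_body in the frame of nest between -0.003 and 0.003 m and angle between hub_body's own z axis and vertical below 0.08 rad and contact force between the fingers and hub_body below 0.3 N), for 0.2 s.
2. the spacer lies flat on the body between the posts, released (horizontal distance between each of hub_body, spacer and nest below 0.004 m and z of hub_body in the frame of nest between -0.003 and 0.003 m and angle between each of hub_body, spacer's own z axis and vertical below 0.08 rad and z of spacer in the frame of nest between 0.017 and 0.023 m and contact force between the fingers and spacer below 0.3 N), for 0.2 s.
3. the top disc lies flat on the spacer, released, with the carriage still locked in the middle hole (horizontal distance between each of hub_body, spacer, top_disc and nest below 0.004 m and z of hub_body in the frame of nest between -0.003 and 0.003 m and angle between each of hub_body, spacer, top_disc's own z axis and vertical below 0.08 rad and z of spacer in the frame of nest between 0.017 and 0.023 m and z of top_disc in the frame of nest between 0.027 and 0.033 m and contact force between the fingers and top_disc below 0.3 N and value of joint carriage between -0.005 and 0.005 m), for 0.2 s.
4. the knob is pulled up so that the pin is clear of the tube (value of joint plunger above 0.0135 m), for 0.05 s.
At the end, for the whole second after the job is handed in: Carriage locked at the hole on the torch's side (within 4 mm), pin lift under 3 mm, fingers still gripping the knob with over 3 N; body, spacer and disc stacked in that order in the nest, each within 4 mm of its centre, 3 mm of its proper height and tilted under 0.08 rad (horizontal distance between each of hub_body, spacer, top_disc and nest below 0.004 m and z of hub_body in the frame of nest between -0.003 and 0.003 m and angle between each of hub_body, spacer, top_disc's own z axis and vertical below 0.08 rad and z of spacer in the frame of nest between 0.017 and 0.023 m and z of top_disc in the frame of nest between 0.027 and 0.033 m and value of joint plunger below 0.003 m and contact force between the fingers and lock_knob above 3 N and ((y of torch_tip in the frame of rail above 0 m and value of joint carriage between 0.086 and 0.094 m) or (y of torch_tip in the frame of rail below 0 m and value of joint carriage between -0.094 and -0.086 m)) and velocity of joint carriage between -0.01 and 0.01 m/s); the arm keeps its last pose, push and grip.
It fails at once if a bystander (tin, jar or a tool) is pushed more than 30 mm or tipped over (distance of any of tin, flux_jar, screwdriver, wrench, hammer, square, brush from where it was at the start of the episode above 0.03 m).
It also fails if it takes over 72 s, if anything falls off the work surface, if the arm or the gripper's body presses on something with over 40 N, if the wrist force passes 120 N, or if a joint passes its speed limit or range.

### The arm

A 7-joint arm with a two-finger parallel gripper is mounted at the origin on the work surface. World frame = base frame: x ahead of the robot, y to its left, z up, the work surface at z = 0. Lengths are in m, angles in rad, forces in N, time in s.
With the tool pointing down it reaches from about 0.4 to 0.85 m from the base axis. Payload 10.4 kg.
Tool frame: the origin (TCP) lies midway between the tips of the shut fingers; the grasp point (between the pads) lies 19 mm behind it (grip_point_offset is the distance from the TCP to the grasp point, in m); z points along the fingers, y is the line along which they close (so a half turn about z gives the same grasp; the last joint's range is limited). The gripper opens to 87 mm and grips with 3 to 60 N. Pads are 19 mm wide; open, the fingers measure 117 mm over their backs; the gripper's body (75 mm by 190 mm) begins 51 mm behind the grasp point.
Start: joints at [-1.187, 0.332, -0.065, 1.46, 0.022, 1.35, -0.088], TCP at [0.247, 0.574, 0.223] pointing down, gripper open.
Joint ranges: [-2.6, 2.6], [-0.5, 2.12], [-1.47, 1.34], [0.16, 2.42], [-1.27, 4.41], [0.06, 2.06], [-2.6, 2.6]. Speed limits (rad/s): [2.22, 2.22, 2.79, 2.79, 3.14, 3.14, 3.14].

### API

Orientations are given as a rotation vector (axis times angle).
In Python, from station import * gives the robot as it stands. The module is installed in compiled form; this text tells all that it offers. Calls block until the motion is done:
- goto(position, orientation): joint-space move of the TCP to a pose.
- movel(position, v=0.15, frame=None): straight line of the TCP; frame=None keeps the orientation; v is the mean speed in m/s.
- movej(angles): joint-space move.
- move_gripper(opening, squeeze=None): finger opening in m; squeeze is the grip in N (None keeps the last); returns when the fingers have stopped.
- hold(seconds).
- inverse_kinematics(position, orientation): joint angles nearest the present ones, or None.
- observe(): the state.
- grab_frame(name): name is "scene" or "side" or "wrist"; returns a dict with "frame" (420x560x3 uint8, red, green, blue), "range_z" (420x560 float32, m along the optical axis (not along the pixel's ray), 0 where there is no reading), "mtx" (3x3 intrinsics, pixels), "cam_to_world" (4x4, takes a point from camera to world coordinates); the wrist camera has in their place "hand_eye" (4x4, takes a point from camera to tool coordinates, whose origin is the TCP and whose axes are the flange's). Camera axes: x right, y up, looking along -z (the intrinsics and any distortion apply to the point x, -y, -z); pixel columns grow to the right and rows downward; lengths in m; the calibration is good to about 2 mm. A picture is of the moment at which its call begins: read the wrist's pose just before it.
A pose or a line that the arm cannot do raises PlanningError and nothing moves.
- finish_job(): hands the job in; it is judged then, once.
The state is a dict: "time_s": time; "joint_positions": joint angles; "joint_vel": joint speeds; "effort": joint torques, N m; "tcp_pos": TCP position; "eef_rot": TCP orientation; "contact_force": force on the tool from outside, world axes, zero at the start; "torque": the same for the moment, N m; "width": finger opening in m; "grip_force": force on a finger pad.
Only numpy, scipy, OpenCV 4.12 (cv2) and the standard library are available. Lean on these libraries where they do the work, as an engineer would, in place of code of your own. Each camera call takes 0.05 s, during which the arm holds its last target. There are 200 camera calls.

## Working session

There is one attempt and no reset: what is moved stays moved. The work goes in short steps, each a Python script; the robot and the scene stay as the last script left them, time stands still between calls to the robot, and variables do not carry over. Pictures are saved under pics/ and viewed, at most 10 in all, crops included, and the job is handed in when it is done.

```bash
mkdir -p pics; cat > h.py <<'E'
from station import *
import numpy as np, cv2
from scipy.spatial.transform import Rotation as R
def cloud(name):
    o=observe(); f=grab_frame(name); d=f["range_z"]; K=np.array(f["mtx"])
    v,u=np.mgrid[:d.shape[0],:d.shape[1]]
    P=np.stack([(u-K[0,2])/K[0,0]*d,-(v-K[1,2])/K[1,1]*d,-d],-1)
    if name=="wrist":
        T=np.eye(4); T[:3,:3]=R.from_rotvec(o["eef_rot"]).as_matrix(); T[:3,3]=o["tcp_pos"]
        T=T@np.array(f["hand_eye"])
    else: T=np.array(f["cam_to_world"])
    W=P@T[:3,:3].T+T[:3,3]; W[d<=0]=np.nan
    return f["frame"],W
E
python3 - <<'E'
from h import *
o=observe(); print(o)
ims=[]
for n in("scene","side"):
    f,W=cloud(n); np.savez("pics/%s0.npz"%n,f=f,W=W); cv2.imwrite("pics/%s0.png"%n,cv2.resize(f[:,:,::-1],(800,600)))
    g=grab_frame(n); print(g["mtx"],g["cam_to_world"],[k for k in g])
E
```

```text
{'time_s': 0.0, 'joint_positions': array([-1.1865826 ,  0.33282225, -0.06469604,  1.46093995,  0.02160319,
        1.34991689, -0.08844539]), 'joint_vel': array([ 0.00073887, -0.00013342,  0.00023776,  0.00208066, -0.00099075,
        0.0002831 , -0.00145738]), 'effort': array([ 5.76495622e-04, -6.23260045e+01,  2.50025588e-02, -3.89894485e+01,
       -6.13466394e-02,  3.98377818e-02,  1.65169972e-04]), 'tcp_pos': array([0.24715736, 0.57362766, 0.22178559]), 'eef_rot': array([-6.34469718e-01, -3.07664123e+00,  2.15925514e-03]), 'contact_force': array([ 0.40857405,  0.17917703, -0.52254104]), 'torque': array([-0.02114413, -0.02160149,  0.00377331]), 'grip_force': 0.0, 'width': 0.0869810966866765}
[[511.81494918   0.         277.56849496]
 [  0.         511.81494918 209.09244293]
 [  0.           0.           1.        ]] [[-0.77679906 -0.47314073  0.41559724  1.17544564]
 [ 0.62963574 -0.57102823  0.52676901  0.80691692]
 [-0.01191812  0.67086855  0.74148051  1.19426977]
 [ 0.          0.          0.          1.        ]] ['frame', 'range_z', 'mtx', 'cam_to_world']
[[441.79272995   0.         283.36837508]
 [  0.         441.79272995 201.39309573]
 [  0.           0.           1.        ]] [[ 0.94992622  0.23356553 -0.20757483  0.30015025]
 [-0.31232121  0.68890514 -0.65411403 -0.77371886]
 [-0.00977913  0.68619009  0.72735653  0.94048481]
 [ 0.          0.          0.          1.        ]] ['frame', 'range_z', 'mtx', 'cam_to_world']
```

View pics/scene0.png

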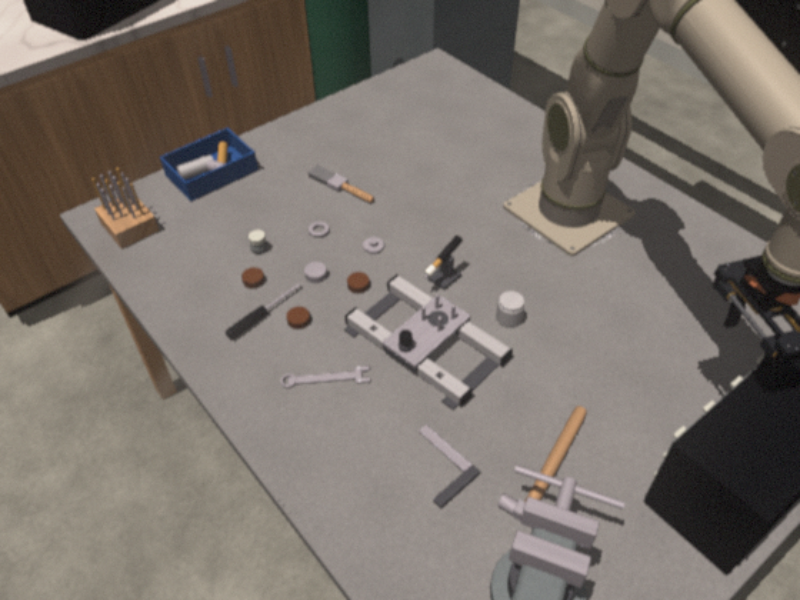

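View pics/side0.png

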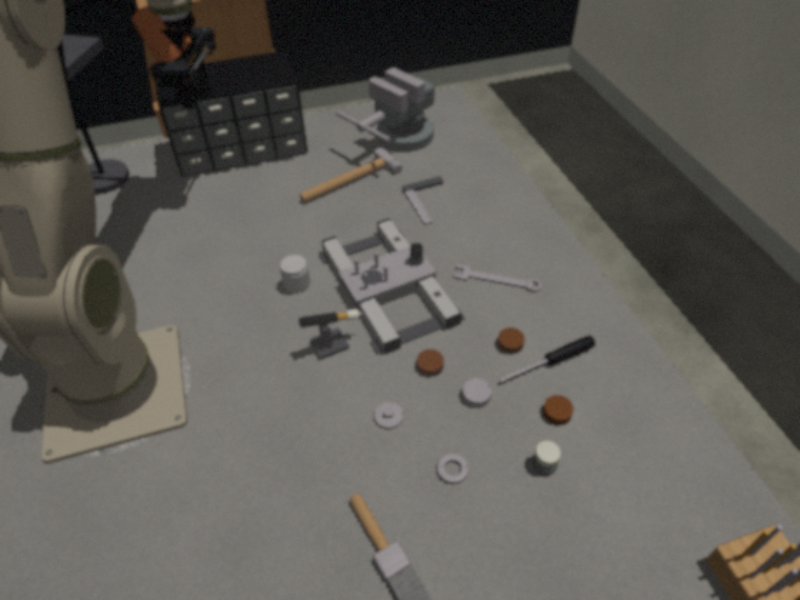

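The scene view (800x600) shows the grey puck at (316,271), the ring at (318,229), the bossed disc at (373,245), the torch at (445,262), the tin at (510,308) and the knob at (405,338). There are four body candidates: the grey puck and brown pucks at (253,277), (298,317) and (358,282). Only the grey one is plain steel, so it is the body. Next I'll measure and take a confirming crop.

```bash
python3 - <<'E'
import numpy as np, cv2
def circ(P):
    c=None; A=np.c_[2*P,np.ones(len(P))]; s=np.linalg.lstsq(A,(P**2).sum(1),rcond=None)[0]; return s[:2],np.sqrt(s[2]+s[:2]@s[:2])
seeds={"scene":dict(body=(316,271,.02),spacer=(310,233,.01),disc=(366,249,.008),knob=(405,334,.083),tin=(510,300,.06)),
"side":dict(body=(477,390,.02),spacer=(441,474,.01),disc=(380,420,.008),knob=(416,248,.083),tin=(293,264,.06))}
for n in seeds:
    D=np.load("pics/%s0.npz"%n); W=D["W"]; f=D["f"]
    for k,(u,v,z) in seeds[n].items():
        u=int(u*.7);v=int(v*.7); p=np.nanmedian(W[v-2:v+3,u-2:u+3].reshape(-1,3),0)
        m=(np.hypot(W[...,0]-p[0],W[...,1]-p[1])<.06)&(np.abs(W[...,2]-z)<.006)&(W[...,2]>.004)
        nl,l,st,ce=cv2.connectedComponentsWithStats(m.astype(np.uint8)); L=l[v-3:v+4,u-3:u+4]; L=L[L>0]
        if not len(L): print(n,k,"none",p); continue
        Q=W[l==np.bincount(L).argmax()]; h=cv2.convexHull(Q[:,:2].astype(np.float32))
        (c,r)=cv2.minEnclosingCircle(h)
        print(n,k,"seed",p.round(4),"N",len(Q),"z",np.median(Q[:,2]).round(4),"mean",Q[:,:2].mean(0).round(4),"enc",np.round(c,4),round(r,4))
    m=(W[...,2]>.02)&(W[...,2]<.05)
    # carriage plate / tubes
    u,v=(430,325) if n=="scene" else (390,280)
    p=np.nanmedian(W[int(v*.7)-2:int(v*.7)+3,int(u*.7)-2:int(u*.7)+3].reshape(-1,3),0)
    near=np.hypot(W[...,0]-p[0],W[...,1]-p[1])<.25
    for a,b,nm in((.037,.049,"plate"),(.024,.036,"tubes")):
        Q=W[near&(W[...,2]>a)&(W[...,2]<b)]
        print(n,nm,p.round(3),len(Q),np.median(Q[:,2]).round(4),cv2.minAreaRect(Q[:,:2].astype(np.float32)))
f=np.load("pics/scene0.npz")["f"]; c=f[150:270,150:370,::-1]
g=np.load("pics/side0.npz")["f"][140:350,190:430,::-1]
cv2.imwrite("pics/crop1.png",np.hstack([cv2.resize(c,(420,229*1)),cv2.resize(g,(262,229))]))
E
```

```text
scene body seed [ 0.6017 -0.2108  0.0184] N 139 z 0.0193 mean [ 0.605  -0.2122] enc [ 0.6045 -0.2126] 0.0269
scene spacer seed [ 0.535  -0.3336  0.0051] N 95 z 0.0092 mean [ 0.5137 -0.33  ] enc [ 0.5098 -0.3303] 0.0301
scene disc seed [ 0.4655 -0.2062  0.0062] N 103 z 0.008 mean [ 0.4472 -0.2013] enc [ 0.4476 -0.2064] 0.0306
scene knob seed [0.5974 0.0971 0.0828] N 64 z 0.0823 mean [0.6002 0.1023] enc [0.5998 0.102 ] 0.0137
scene tin seed [0.3591 0.1555 0.0605] N 190 z 0.0594 mean [0.3599 0.1571] enc [0.3578 0.1555] 0.0288
scene plate [0.522 0.088 0.043] 1331 0.0427 ((0.48803454637527466, 0.07051531970500946), (0.2779867947101593, 0.2602385878562927), 4.9982476234436035)
scene tubes [0.522 0.088 0.043] 1475 0.0295 ((0.4971484839916229, 0.051597148180007935), (0.2625305950641632, 0.39436599612236023), 7.317290306091309)
side body seed [ 0.6032 -0.2176  0.0199] N 284 z 0.0197 mean [ 0.6043 -0.2187] enc [ 0.6043 -0.2161] 0.0263
side spacer seed [ 0.4922 -0.3379  0.0088] N 262 z 0.0093 mean [ 0.5138 -0.3362] enc [ 0.5144 -0.3347] 0.0256
side disc seed [ 0.4302 -0.2145  0.008 ] N 254 z 0.0079 mean [ 0.4458 -0.2102] enc [ 0.4462 -0.2086] 0.0259
side knob seed [0.6001 0.0963 0.0824] N 58 z 0.0822 mean [0.6005 0.0956] enc [0.6014 0.0961] 0.0138
side tin seed [0.361  0.155  0.0602] N 190 z 0.0599 mean [0.3601 0.1516] enc [0.36   0.1532] 0.0273
side plate [0.536 0.062 0.043] 1340 0.0429 ((0.4854464530944824, 0.09368777275085449), (0.2761078476905823, 0.21045631170272827), 14.344161987304688)
side tubes [0.536 0.062 0.043] 1397 0.0299 ((0.5055542588233948, 0.04288046061992645), (0.29329195618629456, 0.4091162085533142), 16.95327377319336)
```

View pics/crop1.png

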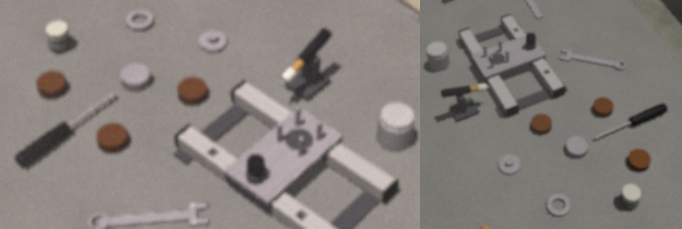

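The crop shows the body as the grey puck at (135,75), between the brown ones at (52,84), (112,137) and (192,90). The torch is at the rail's -y end. The two fixed cameras disagree by up to 6 mm, so I'll refine the positions with the wrist camera, starting at the nest.

```bash
cat >> h.py <<'E'
def ori(th):  # tool down, tool y (closing line) at world angle th
    p=(th+np.pi/2)/2; return np.pi*np.array([np.cos(p),np.sin(p),0])
E
python3 - <<'E'
from h import *
goto([0.53,0.06,0.27],ori(np.pi/2)); hold(0.2)
o=observe(); print(o["time_s"],o["tcp_pos"],o["eef_rot"],o["joint_positions"])
f,W=cloud("wrist"); np.savez("pics/w_nest.npz",f=f,W=W)
print(grab_frame("wrist")["hand_eye"], W[210,280])
cv2.imwrite("pics/w_nest.png",f[:,:,::-1])
# rail yaw from side/scene: body neighbours
for n,s in dict(side=[(430,361),(511,338),(559,408),(500,382),(520,374),(360,314),(390,332)],scene=[(358,280),(253,275),(298,315),(300,288),(285,297),(433,270),(408,288)]).items():
    D=np.load("pics/%s0.npz"%n)["W"]
    for u,v in s: u=int(u*.7);v=int(v*.7); print(n,u,v,np.nanmedian(D[v-1:v+2,u-1:u+2].reshape(-1,3),0).round(3))
E
```

```text
2.5083 [0.5299505  0.06056714 0.26986762] [ 1.31558210e-03 -3.14136439e+00  1.30954094e-04] [-0.58029492  0.10030248  0.41353644  1.65077897 -0.04080479  1.39929548
  1.41000162]
[[ 2.87452812e-04  9.55768314e-01  2.94120462e-01  8.04502265e-02]
 [ 9.99999945e-01 -3.23750241e-04  7.47225350e-05 -1.29901599e-03]
 [ 1.66639002e-04  2.94120425e-01 -9.55768355e-01 -1.63803019e-01]
 [ 0.00000000e+00  0.00000000e+00  0.00000000e+00  1.00000000e+00]] [0.57632878 0.06130434 0.04519275]
side 301 252 [ 0.551 -0.131  0.02 ]
side 357 236 [ 0.71 -0.13  0.02]
side 391 285 [ 0.724 -0.295  0.019]
side 350 267 [ 0.656 -0.203 -0.   ]
side 364 261 [ 0.697 -0.202  0.011]
side 251 219 [ 0.452 -0.015  0.059]
side 273 232 [ 0.498 -0.053  0.03 ]
scene 250 196 [ 0.55  -0.126  0.02 ]
scene 177 192 [ 0.717 -0.293  0.017]
scene 208 220 [ 0.708 -0.127  0.022]
scene 210 201 [ 0.65  -0.208 -0.002]
scene 199 207 [ 0.696 -0.197  0.011]
scene 303 189 [ 0.431 -0.009  0.066]
scene 285 201 [ 0.484 -0.031  0.031]
```

View pics/w_nest.png

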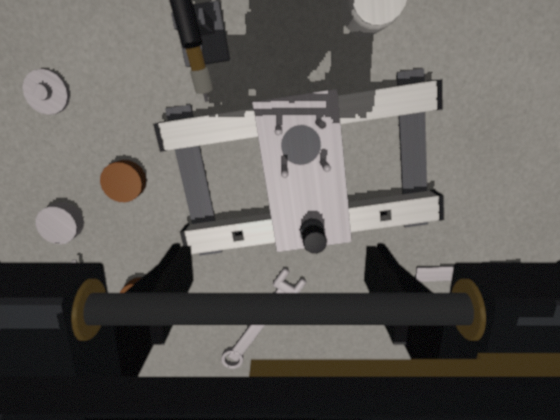

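The wrist view shows the nest at about (302,147), the knob at (313,235), the torch at upper left (so -y), the body at (57,224) and the disc at (45,92). Next I'll fit the rail, nest and knob from this cloud.

```bash
python3 - <<'E'
import numpy as np, cv2
D=np.load("pics/w_nest.npz"); W=D["W"]; 
def win(u0,u1,v0,v1,a,b):
    Q=W[v0:v1,u0:u1].reshape(-1,3); return Q[(Q[:,2]>a)&(Q[:,2]<b)]
k=win(290,340,210,260,.078,.09); print("knob",len(k),k.mean(0),cv2.minEnclosingCircle(k[:,:2].astype(np.float32)))
p=win(250,355,90,252,.038,.047); r=cv2.minAreaRect(p[:,:2].astype(np.float32)); print("plate",np.median(p[:,2]),r, cv2.boxPoints(r))
t=win(150,450,70,260,.025,.034); r=cv2.minAreaRect(t[:,:2].astype(np.float32)); print("tubes",np.median(t[:,2]),r)
q=W[100:185,262:345]; m=(q[...,2]>.052)&(q[...,2]<.1)
n,l,s,c=cv2.connectedComponentsWithStats(m.astype(np.uint8))
for i in range(1,n):
    Q=q[l==i]
    T=Q[Q[:,2]>.074]
    print("post",len(Q),Q.mean(0).round(4),Q[:,2].max().round(4),len(T),T.mean(0).round(4) if len(T) else "",c[i]+[262,100])
for (u,v,z,n) in((57,220,.02,"body"),(35,88,.008,"disc")):
    w=W[max(0,v-40):v+40,max(0,u-45):u+55]; Q=w[abs(w[...,2]-z)<.005].reshape(-1,3); print(n,len(Q),Q.mean(0),cv2.minEnclosingCircle(Q[:,:2].astype(np.float32)))
E
```

```text
knob 464 [0.59828749 0.09811652 0.08398344] ((0.5997543931007385, 0.09836424142122269), 0.01349069643765688)
plate 0.04453662586845428 ((0.5357654094696045, 0.08910299837589264), (0.17528653144836426, 0.09013746678829193), 8.502522468566895) [[0.44242185 0.12071808]
 [0.45574898 0.03157128]
 [0.62910897 0.05748792]
 [0.61578184 0.14663471]]
tubes 0.03148799054218185 ((0.5355967879295349, 0.08918202668428421), (0.1618017554283142, 0.3183908462524414), 8.534241676330566)
post 82 [0.4758 0.1009 0.078 ] 0.0855 61 [0.4762 0.1015 0.0825] [320.79268293 123.13414634]
post 68 [0.4819 0.0593 0.0796] 0.0853 57 [0.4823 0.0594 0.0826] [278.41176471 129.47058824]
post 93 [0.5177 0.1073 0.0751] 0.0861 58 [0.5183 0.1077 0.0822] [325.2688172  164.76344086]
post 87 [0.5239 0.0655 0.0761] 0.0854 58 [0.5247 0.0656 0.0821] [284.3908046  170.85057471]
body 1444 [ 0.59740021 -0.20752928  0.02123277] ((0.5829716324806213, -0.1890292763710022), 0.06032261624932289)
disc 1630 [ 0.4443727  -0.20571565  0.0083949 ] ((0.44444939494132996, -0.21352162957191467), 0.069758839905262)
```

```bash
cat >> h.py <<'E'
YAW=np.radians(8.5); TH=np.pi/2+YAW
NEST=np.array([.5005,.0837])
def fit(W,c,z0,z1,r=.035):
    m=(np.hypot(W[...,0]-c[0],W[...,1]-c[1])<r)&(W[...,2]>z0)&(W[...,2]<z1)
    Q=W[m]; e=cv2.minEnclosingCircle(Q[:,:2].astype(np.float32)); h=cv2.convexHull(Q[:,:2].astype(np.float32))[:,0]
    A=np.c_[2*h,np.ones(len(h))]; s=np.linalg.lstsq(A,(h**2).sum(1),rcond=None)[0]
    print(len(Q),"z",np.median(Q[:,2]).round(4),"enc",np.round(e[0],4),round(e[1],4),"ls",s[:2].round(4),np.sqrt(s[2]+s[:2]@s[:2]).round(4))
    return s[:2]
E
python3 - <<'E'
from h import *
goto([0.56,-0.26,0.27],ori(TH)); hold(0.2)
o=observe(); print(o["time_s"],o["tcp_pos"],o["joint_positions"])
f,W=cloud("wrist"); np.savez("pics/w_parts.npz",f=f,W=W)
cv2.imwrite("pics/w_parts.png",f[:,:,::-1])
for n,c,z in(("body",(.604,-.213),.0215),("spacer",(.514,-.333),.0115),("disc",(.446,-.208),.0095)):
    print(n); fit(W,c,z-.004,z+.005 if n!="disc" else z+.003)
E
```

```text
4.0333 [ 0.5604999  -0.25867767  0.27002459] [-0.17360551  0.3389119   0.6963288   1.44157018 -0.2173678   1.43909747
  2.24413009]
body
1245 z 0.0215 enc [ 0.6039 -0.2172] 0.0252 ls [ 0.6037 -0.2172] 0.0246
spacer
1017 z 0.0113 enc [ 0.5137 -0.3349] 0.0251 ls [ 0.5136 -0.3348] 0.0247
disc
1396 z 0.0095 enc [ 0.4458 -0.2081] 0.0251 ls [ 0.4457 -0.2081] 0.0246
```

View pics/w_parts.png

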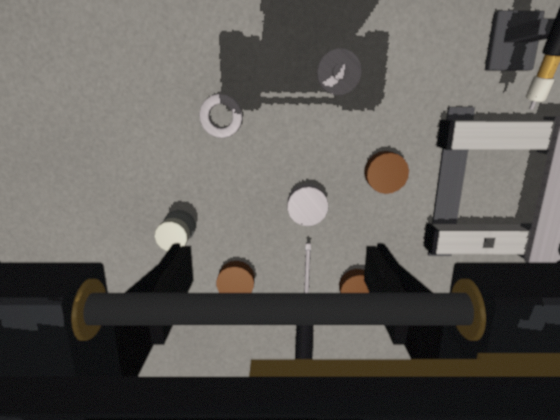

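The wrist view shows the body at (307,206), the ring at (221,115) and the disc at (339,71). All three fit a 25.1 mm radius at the right heights, and the fingers have clear room around the body, so I'll pick it.

```bash
cat >> h.py <<'E'
def pick(c,zg,above=.1,w=.068,q=25):
    move_gripper(w); goto([*c,above],ori(TH)); movel([*c,zg],v=.12); move_gripper(0.0,q)
    o=observe(); print("gripped",o["width"],o["grip_force"],o["tcp_pos"]); movel([*c,.2],v=.25)
def inhand(top): # top = height of part's top over TCP; returns part centre minus TCP (xy, world)
    hold(.1); o=observe(); f,W=cloud("wrist"); t=o["tcp_pos"]
    cv2.imwrite("pics/inhand%d.png"%int(o["time_s"]),f[:,:,::-1]); np.savez("pics/inhand.npz",f=f,W=W,t=t)
    z=t[2]+top+.001; s=fit(W,t[:2],z-.005,z+.005)-t[:2]; print("off",s.round(4)); return s
E
python3 - <<'E'
from h import *
for p in([.6037,-.2172,.004],[.5136,-.3348,.003],[.4457,-.2081,.003]):
    print(inverse_kinematics(p,ori(TH)))
pick((.6037,-.2172),.004)
o=observe(); print(o["width"],o["grip_force"],o["time_s"],o["contact_force"])
inhand(.016)
E
```

```text
[-0.14584098  0.62769902  0.56275691  1.64670183 -0.38673679  0.98043091
  2.26829525]
[ 0.03123322  0.58659234  0.61038705  1.73065764 -0.40019533  0.95162344
  2.51862629]
[-0.27157958  0.35697018  0.70127692  2.05334784 -0.30907039  0.83486315
  2.32809149]
gripped 0.048478843641247875 25.00074863433838 [ 0.60393203 -0.21685739  0.00436986]
0.048293643728490945 24.997901022434235 7.8833 [-0.04061379 -1.0895674  -3.65852305]
6494 z 0.215 enc [ 0.5924 -0.2191] 0.0327 ls [ 0.6061 -0.2174] 0.0301
off [ 0.0033 -0.0006]
```

```bash
python3 - <<'E'
from h import *
D=np.load("pics/inhand.npz"); f,W,t=D["f"],D["W"],D["t"]
r=W-t; d=np.linalg.inv
# tool-aligned xy
c,s=np.cos(YAW),np.sin(YAW); X=r[...,0]*c+r[...,1]*s; Y=-r[...,0]*s+r[...,1]*c; Z=r[...,2]
v=np.clip((Z+.03)/.08,0,1); v=np.nan_to_num(v); dm=cv2.applyColorMap((v*255).astype(np.uint8),2)
cv2.imwrite("pics/ih.png",np.vstack([f[220:400,130:430,::-1],dm[220:400,130:430]]))
for row in range(235,400,8): print(row,[(int(u),round(X[row,u]*1e3),round(Y[row,u]*1e3),round(Z[row,u]*1e3)) for u in range(200,361,20)])
E
```

```text
235 [(200, 65, -87, -196), (220, 65, -65, -196), (240, -16, -20, 4), (260, -21, -10, 17), (280, -21, -1, 18), (300, -21, 8, 17), (320, 65, 44, -196), (340, 65, 66, -195), (360, 66, 89, -198)]
243 [(200, 74, -87, -196), (220, 74, -65, -196), (240, -17, -18, 18), (260, -17, -10, 18), (280, -17, -1, 18), (300, -17, 8, 18), (320, -15, 18, 12), (340, -11, 29, 3), (360, 74, 89, -196)]
251 [(200, 83, -88, -195), (220, -9, -29, 9), (240, -13, -19, 17), (260, -13, -10, 17), (280, -13, -1, 17), (300, -13, 8, 17), (320, -13, 17, 18), (340, -11, 28, 11), (360, 84, 90, -197)]
259 [(200, 85, -84, -177), (220, -9, -28, 18), (240, -9, -19, 17), (260, -9, -10, 18), (280, -9, -1, 17), (300, -9, 8, 17), (320, -9, 18, 16), (340, -9, 27, 17), (360, 94, 90, -197)]
267 [(200, -11, -34, 29), (220, -9, -27, 25), (240, -5, -19, 17), (260, -5, -10, 17), (280, -5, -1, 17), (300, -6, 9, 18), (320, -5, 18, 17), (340, -9, 26, 24), (360, 104, 91, -196)]
275 [(200, -10, -33, 34), (220, -7, -26, 29), (240, -1, -19, 17), (260, -1, -10, 17), (280, -1, -1, 16), (300, -1, 9, 17), (320, -1, 18, 18), (340, -9, 24, 32), (36
[... 2169 characters left out ...]
 -23, -5, 101), (280, -23, -1, 101), (300, -23, 3, 101), (320, -23, 8, 102), (340, -23, 12, 101), (360, -23, 16, 101)]
379 [(200, -25, -17, 105), (220, -25, -13, 105), (240, -26, -9, 106), (260, -25, -5, 106), (280, -25, -1, 105), (300, -25, 3, 105), (320, -25, 7, 105), (340, -25, 11, 105), (360, -25, 15, 105)]
387 [(200, -25, -17, 108), (220, -25, -13, 107), (240, -25, -9, 107), (260, -26, -5, 108), (280, -24, -1, 106), (300, -24, 3, 106), (320, -25, 7, 107), (340, -25, 11, 107), (360, -24, 15, 107)]
395 [(200, -24, -17, 109), (220, -25, -13, 110), (240, -25, -9, 110), (260, -25, -5, 109), (280, -25, -1, 110), (300, -25, 3, 110), (320, -25, 7, 109), (340, -25, 10, 110), (360, -25, 14, 110)]
```

View pics/ih.png

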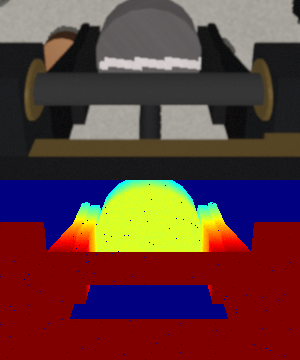

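The body is gripped level and its top disc is clearly visible. I'll fit only its free arc.

```bash
cat >> h.py <<'E'
def arcfit(top,new=True):
    if new:
        hold(.1); o=observe(); f,W=cloud("wrist"); t=o["tcp_pos"]; np.savez("pics/inhand.npz",f=f,W=W,t=t)
    else: D=np.load("pics/inhand.npz"); W,t=D["W"],D["t"]
    r=W-t; c,s=np.cos(YAW),np.sin(YAW); X=r[...,0]*c+r[...,1]*s; Y=-r[...,0]*s+r[...,1]*c; Z=r[...,2]
    m=(abs(Z-top-.0015)<.0025)&(abs(Y)<.027)&(X>-.035)&(X<.01); print("ztop",np.median(Z[m]).round(4),m.sum())
    h=cv2.convexHull(np.c_[X[m],Y[m]].astype(np.float32))[:,0]; h=h[h[:,0]<-.009]
    from scipy.optimize import least_squares
    q=least_squares(lambda p:np.hypot(h[:,0]-p[0],h[:,1]-p[1])-.025,[0,0],loss="soft_l1",f_scale=.0005)
    print("arc",len(h),"tool-aligned offset",q.x.round(4),"rms",np.sqrt(np.mean(q.fun**2)).round(5)); return q.x
def toW(p): c,s=np.cos(YAW),np.sin(YAW); return np.array([c*p[0]-s*p[1],s*p[0]+c*p[1]])
E
python3 - <<'E'
from h import *
arcfit(.016,False)
E
```

```text
ztop 0.0171 5916
arc 12 tool-aligned offset [ 0.0001 -0.0009] rms 0.00201
```

```bash
cat >> h.py <<'E'
def place(off,zrel,zpre,opn):
    c=NEST-toW(off); goto([*c,zpre+.06],ori(TH)); movel([*c,zpre],v=.12)
    for z in np.arange(zpre-.006,zrel-.0001,-.006).tolist()+[zrel]:
        movel([*c,z],v=.06); o=observe(); print(round(z,4),o["tcp_pos"].round(4),o["contact_force"].round(1))
        if abs(o["contact_force"][:2]).max()>20 or o["contact_force"][2]>15: print("STOP"); return False
    return True
def release(opn,up=.2):
    move_gripper(opn); o=observe(); print("rel",o["width"],o["grip_force"],o["tcp_pos"].round(4)); movel([*o["tcp_pos"][:2],up],v=.25)
E
python3 - <<'E'
from h import *
if place([.0001,-.0007],.0475,.09,.062): release(.062)
print(observe()["time_s"])
E
```

```text
0.084 [0.5003 0.0844 0.0841] [ 0.5  0.4 -4. ]
0.078 [0.5    0.0844 0.0777] [ 1.  -0.6 -2.7]
0.072 [0.5    0.0842 0.0716] [-0.4  0.  -3.1]
0.066 [0.5    0.0843 0.0656] [ 0.1 -0.5 -4.1]
0.06 [0.5    0.0843 0.0596] [-0.6  0.2 -3.8]
0.054 [0.5    0.0843 0.0536] [-0.3  0.6 -3.2]
0.048 [0.5002 0.0843 0.0477] [ 0.4 -0.3 -3.6]
0.0475 [0.5002 0.0844 0.0475] [ 0.4  0.5 -3.2]
rel 0.06174538871030202 0.0 [0.5003 0.0844 0.0475]
13.25
```

```bash
python3 - <<'E'
from h import *
movel([.535,.084,.22],v=.25); hold(.1); f,W=cloud("wrist"); print("nest body"); fit(W,NEST,.055,.0685,.026)
pick((.5136,-.3348),.003,w=.068); print("spacer"); arcfit(.007)
print(observe()["time_s"],observe()["width"])
E
```

```text
nest body
2401 z 0.0645 enc [0.5004 0.0834] 0.025 ls [0.5004 0.0833] 0.0247
gripped 0.04885129864825315 25.000707479193807 [ 0.51382092 -0.33484788  0.0033696 ]
spacer
ztop 0.008 3678
arc 17 tool-aligned offset [-0.     -0.0016] rms 0.00139
18.3 0.04868276628660354
```

The body is seated: its centre is on the nest and its top is at 63 mm. Now the spacer, then the disc.

```bash
python3 - <<'E'
from h import *
if place([0,-.0007],.0667,.10,.062):
    release(.062)
    movel([.535,.084,.22],v=.25); hold(.1); f,W=cloud("wrist"); print("nest spacer"); fit(W,NEST,.0695,.0775,.026)
    pick((.4457,-.2081),.003); print("disc"); arcfit(.005)
print(observe()["time_s"],observe()["width"])
E
```

```text
0.094 [0.5004 0.0844 0.0941] [ 0.4  0.4 -0.4]
0.088 [0.5001 0.0843 0.0876] [ 0.1 -0.6 -0.7]
0.082 [0.5001 0.0843 0.0816] [ 0.4 -0.5 -0.3]
0.076 [0.5001 0.0843 0.0756] [0.1 0.7 0.2]
0.07 [0.5001 0.0843 0.0696] [ 0.2 -0.4 -0.2]
0.0667 [0.5004 0.0844 0.0666] [ 0.1 -0.   0.4]
rel 0.061919723159519297 0.0 [0.5004 0.0844 0.0667]
nest spacer
1761 z 0.0743 enc [0.5004 0.0833] 0.0251 ls [0.5003 0.0832] 0.0247
gripped 0.04845685417433916 25.00113934278488 [ 0.44593231 -0.20794056  0.00329273]
disc
ztop 0.0062 4739
arc 15 tool-aligned offset [-0.0002 -0.0013] rms 0.0019
27.9583 0.048466063110707294
```

```bash
python3 - <<'E'
from h import *
if place([0,-.0007],.0767,.11,.062):
    release(.062)
    movel([.535,.084,.22],v=.25); hold(.1); f,W=cloud("wrist"); print("nest disc"); fit(W,NEST,.0785,.0855,.026)
    print("boss");fit(W,NEST,.088,.0965,.02); K=NEST+.1*np.array([np.cos(YAW),np.sin(YAW)]); print("knob",K); fit(W,K,.08,.089,.025)
    cv2.imwrite("pics/disc.png",f[:,:,::-1])
print(observe()["time_s"])
E
```

```text
0.104 [0.5004 0.0844 0.1041] [-0.5 -0.8 -1.5]
0.098 [0.5001 0.0843 0.0977] [ 0.2 -0.3 -0.6]
0.092 [0.5001 0.0843 0.0916] [ 0.2  0.1 -1.7]
0.086 [0.5001 0.0843 0.0856] [ 0.3 -0.1 -1. ]
0.08 [0.5001 0.0843 0.0796] [-0.1  0.3 -1. ]
0.0767 [0.5003 0.0844 0.0766] [-0.7 -0.2 -1. ]
rel 0.06160410893818048 0.0 [0.5004 0.0844 0.0768]
nest disc
2284 z 0.0825 enc [0.5    0.0831] 0.0249 ls [0.5    0.0831] 0.0246
boss
362 z 0.0924 enc [0.5001 0.083 ] 0.0089 ls [0.5    0.0831] 0.0086
knob [0.59940159 0.09848094]
591 z 0.0844 enc [0.5992 0.0985] 0.0135 ls [0.5992 0.0984] 0.013
32.9417
```

The stack is fully seated (disc top at 81 mm) and the carriage has not moved. Now the knob.

```bash
python3 - <<'E'
from h import *
ey=np.array([-np.sin(YAW),np.cos(YAW)]); K=np.array([.5994,.0985])+.0007*ey
st=lambda n:(lambda o:print(n,round(o["time_s"],1),o["tcp_pos"].round(4),o["contact_force"].round(1),o["width"].__round__(4),round(o["grip_force"],1)))(observe())
move_gripper(.05); goto([*K,.12],ori(TH)); movel([*K,.062],v=.12); st("at"); move_gripper(0,40); st("grip")
movel([*K,.080],v=.06); hold(.2); st("up")
K2=K-.09*ey; movel([*K2,.080],v=.06); hold(.2); st("slid")
movel([*K2,.074],v=.04); st("d1"); movel([*K2,.068],v=.04); st("d2")
E
```

```text
at 34.7 [0.5998 0.0992 0.0632] [-0.3  0.  -0.9] 0.05 0.0
grip 35.2 [0.5995 0.0993 0.0623] [-0.8  1.6  2.4] 0.025 40.0
up 35.9 [0.5993 0.0993 0.0794] [ 5.   1.1 -8.9] 0.025 40.0
slid 37.8 [0.6125 0.0105 0.0798] [ 5.   2.2 -9.6] 0.0248 40.0
d1 38.0 [0.6125 0.0104 0.0735] [ 4.   2.6 -8.5] 0.0248 40.0
d2 38.4 [0.6126 0.0102 0.0676] [ 3.2  1.8 -7.3] 0.025 40.0
```

The downward spring pull persists below 14 mm lift, so the pin has entered the hole. I'll lower it fully home.

```bash
python3 - <<'E'
from h import *
ey=np.array([-np.sin(YAW),np.cos(YAW)]); K=np.array([.5994,.0985])+.0007*ey; K2=K-.09*ey
for z in(.064,.062,.0612):
    movel([*K2,z],v=.03); hold(.15); o=observe(); print(z,o["tcp_pos"].round(4),o["contact_force"].round(1),o["grip_force"])
N=NEST-.09*ey
for n in("side","scene"):
    f,W=cloud(n); print(n,"boss expect",N); fit(W,N,.086,.097,.025)
    fi=f[130:270,180:340] if n=="side" else f[150:290,230:390]; cv2.imwrite("pics/end_%s.png"%n,cv2.resize(fi[:,:,::-1],(400,350)))
cv2.imwrite("pics/end.png",np.hstack([cv2.imread("pics/end_side.png"),cv2.imread("pics/end_scene.png")])); print(o["time_s"])
E
```

```text
0.064 [0.6126 0.0101 0.0641] [ 3.9  1.3 -6.6] 39.99776780605316
0.062 [0.6127 0.0101 0.0623] [0.1 1.9 1.1] 40.00021934509277
0.0612 [0.6128 0.0099 0.0622] [-3.4  3.   9.1] 40.00274956226349
side boss expect [ 0.51380285 -0.00531143]
35 z 0.0909 enc [ 0.5094 -0.0059] 0.0147 ls [ 0.5092 -0.0061] 0.0128
scene boss expect [ 0.51380285 -0.00531143]
25 z 0.0908 enc [ 0.5114 -0.0017] 0.0117 ls [ 0.5115 -0.0016] 0.0105
39.5833
```

View pics/end.png

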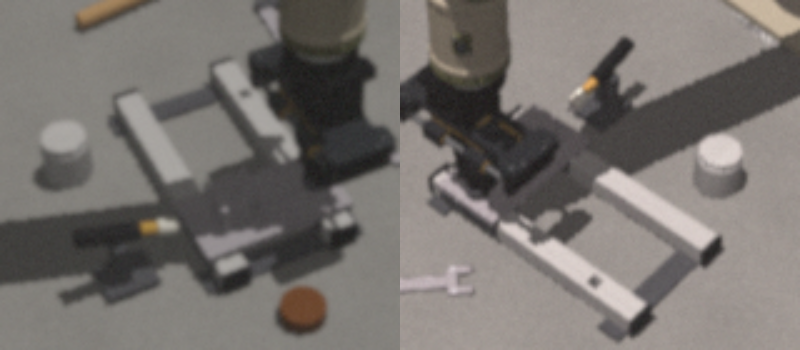

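The pictures show the carriage at the torch end (torch at (150,228) in the left view), with the hand on the knob. The TCP stopped at z 62.2 mm, the same as when it gripped the knob with the pin home, after travelling 90.4 mm. The boss top is at 91 mm, so the stack is still seated.

```bash
python3 -c "
from station import *
print(finish_job())"
```

```text
the job is handed in; nothing more can be done
None
```

The job is handed in: body, spacer and disc are stacked in the nest, the carriage is at the torch-end (-y) hole with the pin home, and the knob is still gripped at 40 N; the station did not return a verdict.

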